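# Lock the castle nut of the dop transfer jig

## Task

On the brass dop transfer jig, screw the castle nut down (clockwise from above, about one turn or more) until it comes up firm on its washer, then back it off only as far as the first slot that lines up with the sliding locking pin, and push the pin fully home into that slot. Leave the things lying around the jig where they are.

Things in the scene. Friction and masses are not known exactly. Their poses are not given: they have to be found in the camera images.
- jig: Brass dop transfer jig, fixed: base plate 90 mm (x) by 215 mm (y, -130 to +85), 12 mm thick. Origin on the nut's vertical axis at bench height, z up. The locking pin is on its -y side and slides along its +y, straight at the nut's axis, centre line 42 mm above the bench. The pin's guide block (30 mm wide, 56 to 72 mm from the axis) is 54 mm high. A clamped dop at +y is 36 mm high.
- castle_nut: Steel castle nut on an upright right-hand screw, 8 mm a turn: clockwise from above lowers it. Origin on the axis at the collar's underside, 20 to 34 mm above the bench. Above that: round collar 84 mm across, 0 to 10 mm; four towers, 60 mm square over all, 10 to 28 mm, with a slot between them every quarter turn; key on top. Friction about 0.08 N m; stays where left. Starts 0.7 to 1.6 turns from firm.
- key_top (a point): Centre of the top of the nut's key, 75 mm above the nut's origin; axes as the nut's. The key is where to grip: flat-sided, 40 mm long (x) by 22 mm wide (y), standing 28 to 75 mm above the nut's origin.
- slots (a point): Centre of the cross of slots, on the nut's axis at the slot floor, 10 mm above the nut's origin; axes as the nut's. The two slots run along its x and y, are 12 mm wide, 18 mm deep, open at the top and outwards, and reach in to 15 mm from the axis.
- washer: Dark steel washer under the nut, 60 mm across; origin at the centre of its top face, 20 to 24 mm above the bench, different each time. It does not move. The nut is firm when its underside meets this face: a rigid stop, for which 0.3 to 0.5 N m is plenty. A quarter turn is only 2 mm of height, so it has to be felt.
- lockpin (a joint): How far the captive locking pin is slid towards the nut: 0 drawn back (the start), 0.030 m fully home. About 2.5 N slides it; it stays where left. Drawn back, its tip is 50 mm from the nut's axis, clear of the nut; home, 20 mm. An 8 mm rod with a round nose: it enters a slot lined up within about 3 degrees, otherwise it stops against the nut before 0.024 m.
- pin_tab (a point): Centre of the top of the upright steel tab at the pin's outer end, 80 mm above the bench, 114 mm from the nut's axis when drawn back. Axes as the jig's. Tab 22 mm wide (x), 8 mm thick (y, the sliding direction), from 38 to 80 mm above the bench: pinch or push it towards the nut.
- weight: Round pewter weight, 52 mm across, 40 mm high, origin under its centre; not needed, leave alone.
- spare_nut: Plain steel spare ring nut blank, 32 mm across, 14 mm high, origin under its centre; not needed, leave alone.
- dop: Loose dop stick lying down, 90 mm long, up to 20 mm thick, origin under its middle; not needed, leave alone.
- glass_plate: Glass plate 90 x 90 x 5 mm, origin under its centre; not needed, leave alone.
- opal: Opal slice lying on the glass plate, 38 mm across, 6 mm thick, origin under its centre; not needed, leave alone.
- wax_spoon: Wooden-handled wax spoon, 190 mm long, lying; not needed, leave alone.
- grit_jar: Closed amber jar, 60 mm across, 75 mm high, origin under its centre; not needed, leave alone.
There are look-alikes about, which are no part of the job. What is shaped like the jig but green or turquoise is not meant.

How it is judged:
On the way, in this order (a step that is already met when the one before it is completed fails the run):
1. the nut has come up firm on its washer (within 0.5 mm of it), the pin still drawn back (z of castle_nut in the frame of washer below 0.0005 m and value of joint lockpin below 0.01 m), for 0.1 s.
2. the locking pin is home in a slot of the nut (value of joint lockpin above 0.027 m and z of castle_nut in the frame of washer below 0.0023 m), for 0.2 s.
At the end, for the whole second after the job is handed in: The locking pin is slid in by more than 27 of its 30 mm, into a slot; the nut is less than 2.3 mm above its washer (just over the 2 mm of a quarter turn) and at rest (all of step 2 and linear speed of castle_nut below 0.01 m/s); the robot touches nothing.
It fails at once if one of the things lying around is shifted by more than 30 mm (distance of any of weight, spare_nut, dop, glass_plate, opal, wax_spoon, grit_jar from where it was at the start of the episode above 0.03 m).
It also fails if it takes over 72 s, if anything falls off the work surface, if the arm or the gripper's body presses on something with over 40 N, if the wrist force passes 120 N, or if a joint passes its speed limit or range.

## Robot

A 6-joint arm with a two-finger parallel gripper is mounted at the origin on the work surface. World frame = base frame: x ahead of the robot, y to its left, z up, the work surface at z = 0. Lengths are in m, angles in rad, forces in N, time in s.
With the tool pointing down it reaches from about 0.275 to 0.825 m from the base axis. Payload 5.2 kg.
Tool frame: the origin (TCP) lies between the finger pads; the fingertips stand 11 mm ahead of it and the grasp point (between the pads) lies 8 mm behind it; z points along the fingers, x is the direction in which the jaws open and shut, and the axes are right-handed (so a half turn about z gives the same grasp; the last joint's range is limited). The gripper opens to 93 mm and grips with 3 to 60 N. Pads are 15 mm wide; open, the fingers measure 128 mm over their backs; the gripper's body (75 mm by 188 mm) begins 65 mm behind the grasp point.
Start: joints at [-1.438, 0.259, 1.535, -0, 1.348, -0.203], TCP at [0.181, -0.519, 0.23] pointing down, gripper open.
Joint ranges: [-3.14, 3.14], [-0.91, 2.08], [0.19, 2.58], [-1.22, 4.36], [0.22, 2.71], [-3.12, 3.12]. Speed limits (rad/s): [2.57, 2.57, 3.14, 3.14, 3.14, 3.14].

## Interface

Orientations are given as a rotation vector (axis times angle).
In Python, from rig import r gives the robot as it stands.
- The arm moves only by the shell command python3 -m inch 'ROWS' [FORCE]. ROWS is JSON, a list of rows, each an object with "travel": the shift along the tool's x, y, z in m, a list of three; "turn": the turn, a rotation vector about the tool's x, y, z in degrees, a list of three; "hand": the opening, from 0 (shut) to 1 (fully open). A call has 1 to 20 rows; each row is the pose to reach, as a shift and turn from the pose commanded when the call began, along the tool's axes at that moment; what a row does not reach only later rows make up. A row lasts 1/8 s, in which the tool goes at most 62.5 mm and 10.7 degrees, less where a joint would pass 70% of its speed; a pose out of reach is approached as far as the arm can. A call with a gripper value outside its range is refused whole. The fingers move at their own pace and stop on an object; FORCE is the grip in N (left out, the last holds). Time passes only in rows, so rows that repeat a pose let the fingers close. It gives the time, the measured TCP pose, the force and the opening at its end, in the units of the state.
- r.state(): the state, without advancing time (a new reading comes with each control period).
- r.capture(name): name is "scene" or "top" or "wrist"; returns (picture, depth): 384x512x3 uint8, red, green, blue; 384x512 float32, m along the optical axis (not along the pixel's ray), 0 where there is no reading.
- r.get_calibration(name): a dict with "mtx" (3x3 intrinsics, pixels), "position" and "rotation" of the camera in the world; the wrist camera has in their place "hand_eye" (4x4, takes a point from camera to tool coordinates, whose origin is the TCP and whose axes are the tool frame's). Camera axes: x right, y down, z forward; pixel columns grow to the right and rows downward; lengths in m; the calibration is good to about 2 mm. A picture is of the moment at which its call begins: read the wrist's pose just before it. get_calibration takes no time and is no camera call.
- r.sign_off(): hands the job in, once; it reports no verdict.
The state is a dict: "time": time; "q": joint angles; "joint_velocities": joint speeds; "tau": joint torques, N m; "position": TCP position; "tcp_rot": TCP orientation; "ft_force": force on the tool from outside, world axes, zero at the start; "moment": the same for the moment, N m; "width": opening from 0.0 (shut) to 1.0 (fully open).
Only numpy, scipy, OpenCV 4.12 (cv2) and the standard library are available. Lean on these libraries where they do the work, as an engineer would, in place of code of your own. Each camera call takes 0.05 s, during which the arm holds its last target.

## Working session

There is one attempt and no reset: what is moved stays moved. The work goes in short steps, Python scripts to look and compute and a shell command to move; the robot and the scene stay as the last step left them, time stands still between calls to the robot, and variables do not carry over. Pictures are saved under pics/ and viewed, and the job is handed in when it is done.

```bash
ls; mkdir -p pics
cat > h.py <<'E'
from rig import r
import numpy as np, cv2
from scipy.spatial.transform import Rotation as R
def cap(n):
    s=r.state(); im,d=r.capture(n); c=r.get_calibration(n)
    K=np.array(c['mtx'])
    if n=='wrist':
        T=np.eye(4); T[:3,:3]=R.from_rotvec(s['tcp_rot']).as_matrix(); T[:3,3]=s['position']
        T=T@np.array(c['hand_eye'])
    else:
        T=np.eye(4); ro=np.array(c['rotation']); T[:3,:3]=ro if ro.shape==(3,3) else R.from_rotvec(ro).as_matrix(); T[:3,3]=c['position']
    return im,d,K,T
def world(u,v,z,K,T):
    return (T@np.append(np.linalg.inv(K)@[u,v,1]*z,1))[:3]
def plane(u,v,h,K,T):
    d=T[:3,:3]@np.linalg.inv(K)@np.array([u,v,1.]); o=T[:3,3]; return o+d*(h-o[2])/d[2]
def pts(d,K,T):
    v,u=np.indices(d.shape); p=np.stack([(u-K[0,2])/K[0,0]*d,(v-K[1,2])/K[1,1]*d,d],-1)
    return p@T[:3,:3].T+T[:3,3]
def save(im,n,s=1.5): cv2.imwrite('pics/'+n+'.png',cv2.cvtColor(cv2.resize(im,None,fx=s,fy=s,interpolation=cv2.INTER_CUBIC),cv2.COLOR_RGB2BGR))
E
python3 - <<'E'
from h import *
print(r.state())
for n in('scene','top','wrist'):
    im,d,K,T=cap(n); save(im,n+'0'); np.savez('pics/'+n+'0.npz',im=im,d=d,K=K,T=T); print(n,K.tolist(),T.round(3).tolist())
E
```

```text
pics
{'time': 0.0, 'q': array([-1.43779711e+00,  2.59318879e-01,  1.53604850e+00, -5.72185696e-06,
        1.34800812e+00, -2.02776052e-01]), 'joint_velocities': array([-0.00084938,  0.00068535,  0.00074926, -0.00303918,  0.00019921,
       -0.00051772]), 'tau': array([-3.68281044e-04, -4.37308466e+01, -2.83999085e+01,  7.19365454e-02,
        4.14933648e-02, -1.55013381e-04]), 'position': array([ 0.1811885 , -0.51875166,  0.22884456]), 'tcp_rot': array([-2.56035159e+00,  1.81825016e+00,  1.91557932e-03]), 'ft_force': array([-0.50686655,  0.23477972, -0.23031923]), 'moment': array([ 0.02793775, -0.00691718,  0.03289394]), 'width': 1.0030916361752034}
scene [[436.6443484049259, 0.0, 252.47626627969524], [0.0, 436.6443484049259, 191.9899758124281], [0.0, 0.0, 1.0]] [[0.731, 0.52, -0.441, 1.089], [0.682, -0.566, 0.462, -0.623], [-0.009, -0.639, -0.769, 1.1], [0.0, 0.0, 0.0, 1.0]]
top [[357.1808353504191, 0.0, 254.49049325528287], [0.0, 357.1808353504191, 191.6890883837355], [0.0, 0.0, 1.0]] [[-0.024, -0.995, 0.1, 0.411], [-0.999, 0.021, -0.028, 0.002], [0.026, -0.101, -0.995, 0.89], [0.0, 0.0, 0.0, 1.0]]
wrist [[304.40340002712486, 0.0, 261.18007208365265], [0.0, 304.40340002712486, 186.93114127351572], [0.0, 0.0, 1.0]] [[0.33, -0.908, -0.258, 0.253], [-0.944, -0.318, -0.089, -0.494], [-0.001, 0.273, -0.962, 0.383], [0.0, 0.0, 0.0, 1.0]]
```

View pics/scene0.png

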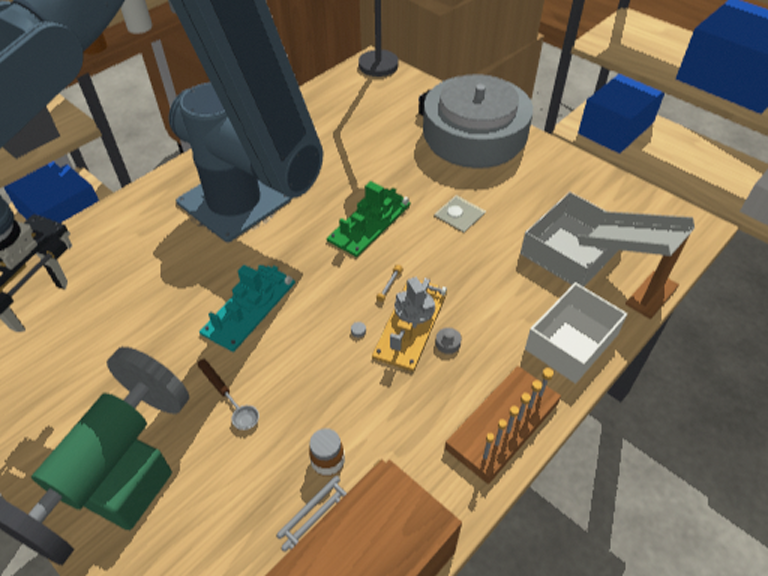

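View pics/top0.png

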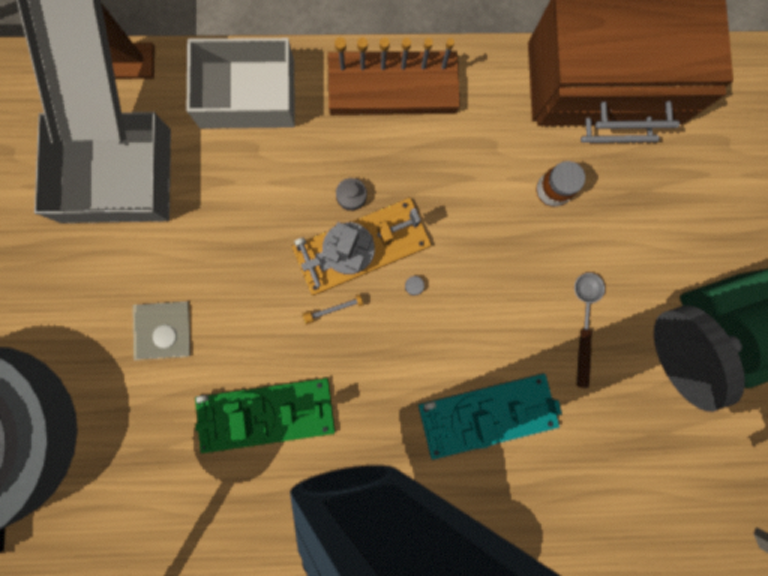

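View pics/wrist0.png

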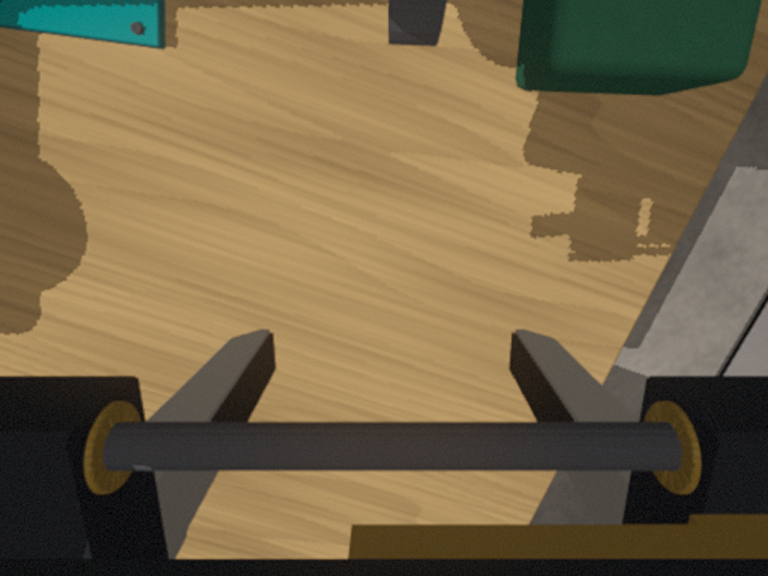

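The brass jig is at top px (231,165), scene px (275,215). The green one (top 175,277) and the turquoise one (top 327,277) are look-alikes ruled out by colour. I'll measure it and confirm in an enlarged crop.

Run:
```python
from h import *
for n in('top','scene'):
    f=np.load(f'pics/{n}0.npz'); im,d,K,T=[f[k] for k in('im','d','K','T')]
    P=pts(d,K,T)
    hsv=cv2.cvtColor(im,cv2.COLOR_RGB2HSV)
    m=((hsv[...,0]>15)&(hsv[...,0]<25)&(hsv[...,1]>180)&(hsv[...,2]>120)&(abs(P[...,2]-.012)<.006)).astype(np.uint8)
    k,l,st,c=cv2.connectedComponentsWithStats(m); 
    for i in range(1,k):
        if st[i,4]>100: print(n,st[i],c[i])
    i=1+st[1:,4].argmax(); v,u=np.where(l==i)
    X=np.array([plane(a,b,.012,K,T)[:2] for a,b in zip(u,v)])
    rc=cv2.minAreaRect((X*1000).astype(np.float32)); print('plate rect mm',rc, P[v,u,2].mean())
    # high pixels near
    c=np.array(rc[0])/1000
    near=np.hypot(P[...,0]-c[0],P[...,1]-c[1])<.11
    for lo,hi in((.07,.12),(.09,.12),(.045,.065)):
        q=near&(P[...,2]>lo)&(P[...,2]<hi)&(d>0); print(lo,hi,q.sum(),P[q].mean(0).round(4),np.median(P[q][:,2]).round(4), np.mean(np.argwhere(q),0)[::-1])
    x0,y0=(170,110) if n=='top' else (230,165)
    save(im[y0:y0+100,x0:x0+133],n+'crop',6)
```

```text
top [240 133  36  18 266] [259.09774436 142.7556391 ]
top [208 149  79  47 591] [256.45177665 169.76480541]
plate rect mm ((549.6411743164062, 0.135040283203125), (41.671443939208984, 209.77902221679688), 21.671016693115234) 0.012685436278279083
0.07 0.12 253 [0.567  0.0145 0.0994] 0.1054 [237.90513834 158.16600791]
0.09 0.12 192 [0.5616 0.0304 0.1054] 0.106 [230.953125   160.07291667]
0.045 0.065 512 [0.568  0.01   0.0569] 0.0586 [240.296875   161.18164062]Traceback (most recent call last):
  File "<stdin>", line 10, in <module>
ValueError: attempt to get argmax of an empty sequence
```

View pics/topcrop.png

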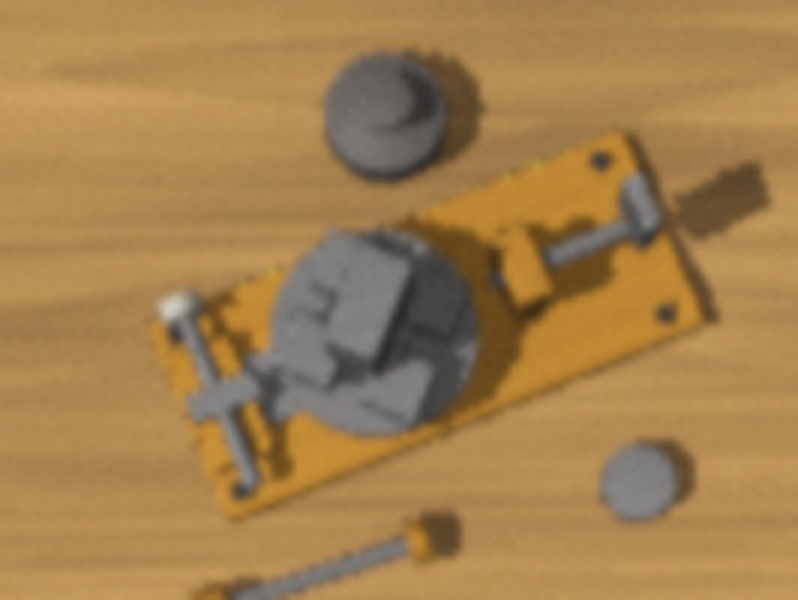

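Run:
```python
from h import *
s=r.state(); Rm=R.from_rotvec(s['tcp_rot']).as_matrix(); print('tool R',Rm.round(3).tolist())
for n in('top','scene'):
    f=np.load(f'pics/{n}0.npz'); im,d,K,T=[f[k] for k in('im','d','K','T')]
    P=pts(d,K,T)
    q=(np.hypot(P[...,0]-.56,P[...,1]-.03)<.06)&(P[...,2]>.09)&(P[...,2]<.13)
    z=np.median(P[q][:,2]); v,u=np.where(q&(abs(P[...,2]-z)<.008)); X=np.array([plane(a,b,z,K,T)[:2] for a,b in zip(u,v)])*1000
    print(n,len(u),'z',z,cv2.minAreaRect(X.astype(np.float32)),X.mean(0),u.mean(),v.mean())
    # collar
    q=(np.hypot(P[...,0]-.56,P[...,1]-.03)<.05)&(P[...,2]>.03)&(P[...,2]<.05); print('collar',P[q].mean(0),np.median(P[q][:,2]))
    if n=='scene': save(im[165:265,230:363],'scenecrop',6)
    # path clearance
    A=np.array([.181,-.519]);B=np.array([.56,.03]); t=np.clip(((P[...,:2]-A)@(B-A))/((B-A)@(B-A)),0,1)
    dist=np.linalg.norm(P[...,:2]-A-t[...,None]*(B-A),axis=-1); q=(dist<.13)&(d>0)&(t>.3); print('maxz path',np.percentile(P[q][:,2],[99,99.9,100]))
```

```text
tool R [[0.33, -0.944, -0.0], [-0.944, -0.33, 0.001], [-0.001, -0.0, -1.0]]
top 182 z 0.10600878292779864 ((562.082275390625, 30.561464309692383), (22.326635360717773, 40.50726318359375), 67.4151611328125) [562.16989789  30.49876039] 230.8956043956044 159.78021978021977
collar [0.55623559 0.03009379 0.04151614] 0.04152095318980531
maxz path [0.10025435 0.10773568 0.11010537]
scene 93 z 0.10480827724531327 ((566.1286010742188, 29.563682556152344), (24.23236656188965, 44.779624938964844), 68.03169250488281) [565.66512894  29.71456316] 276.741935483871 189.91397849462365
collar [0.57663534 0.015786   0.04133899] 0.04146119698058337
maxz path [0.65984171 0.67541922 0.67962559]
```

View pics/scenecrop.png

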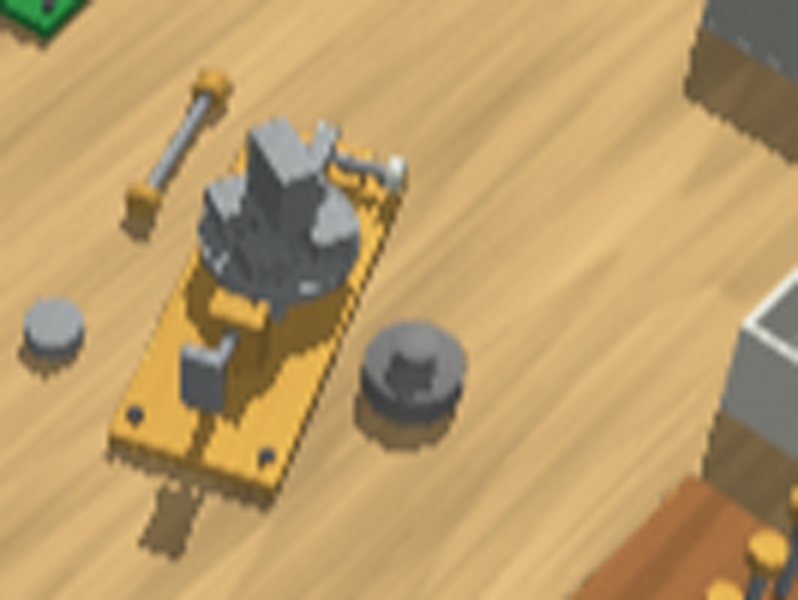

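The enlarged crops confirm it: the brass jig has the grey nut with its upright key, and the pin tab is on the -y side. Key top is at about (0.563, 0.030, 0.1055), its short axis at yaw about 67.5°. Jig yaw is about 21.7°, so the slots are about 45° off the pin. I'll move over it with the jaws across the key's 22 mm faces.

```bash
python3 -m inch '[{"travel":[0,0,-0.05],"turn":[0,0,0],"hand":1},{"travel":[-0.392,-0.542,-0.03],"turn":[0,0,-138],"hand":1},{"travel":[-0.392,-0.542,-0.03],"turn":[0,0,-138],"hand":1},{"travel":[-0.392,-0.542,-0.03],"turn":[0,0,-138],"hand":1},{"travel":[-0.392,-0.542,-0.03],"turn":[0,0,-138],"hand":1},{"travel":[-0.392,-0.542,-0.03],"turn":[0,0,-138],"hand":1},{"travel":[-0.392,-0.542,-0.03],"turn":[0,0,-138],"hand":1},{"travel":[-0.392,-0.542,-0.03],"turn":[0,0,-138],"hand":1},{"travel":[-0.392,-0.542,-0.03],"turn":[0,0,-138],"hand":1},{"travel":[-0.392,-0.542,-0.03],"turn":[0,0,-138],"hand":1},{"travel":[-0.392,-0.542,-0.03],"turn":[0,0,-138],"hand":1},{"travel":[-0.392,-0.542,-0.03],"turn":[0,0,-138],"hand":1},{"travel":[-0.392,-0.542,-0.03],"turn":[0,0,-138],"hand":1},{"travel":[-0.392,-0.542,-0.03],"turn":[0,0,-138],"hand":1},{"travel":[-0.392,-0.542,-0.03],"turn":[0,0,-138],"hand":1},{"travel":[-0.392,-0.542,-0.03],"turn":[0,0,-138],"hand":1},{"travel":[-0.392,-0.542,-0.03],"turn":[0,0,-138],"hand":1},{"travel":[-0.392,-0.542,-0.03],"turn":[0,0,-138],"hand":1}]' 30
python3 - <<'E'
from h import *
s=r.state(); print(s['q'].round(3),s['position'],np.abs(s['joint_velocities']).max()); Rm=R.from_rotvec(s['tcp_rot']).as_matrix(); print('toolx yaw',np.degrees(np.arctan2(Rm[1,0],Rm[0,0])))
im,d,K,T=cap('wrist'); save(im,'wrist1'); np.savez('pics/wrist1.npz',im=im,d=d,K=K,T=T)
P=pts(d,K,T); q=(np.hypot(P[...,0]-.563,P[...,1]-.03)<.03)&(P[...,2]>.09)&(P[...,2]<.125)
z=np.median(P[q][:,2]); v,u=np.where(q&(abs(P[...,2]-z)<.004)); X=np.array([plane(a,b,z,K,T)[:2] for a,b in zip(u,v)])*1000
print(len(u),'z',z,cv2.minAreaRect(X.astype(np.float32)),X.mean(0),u.mean(),v.mean())
E
```

```text
time: 2.4
position: [0.5638, 0.0292, 0.2597]
tcp_rot: [2.617, 1.738, 0.0]
ft_force: [-0.8, 0.3, 0.4]
width: 1.0
[-0.146  0.267  1.45  -0.     1.425 -1.318] [0.56377761 0.02923672 0.25970498] 0.004976523343617851
toolx yaw 67.1720777017448
776 z 0.10474192736988525 ((561.5020751953125, 31.809370040893555), (21.17544174194336, 39.52961349487305), 67.22026062011719) [561.71376861  31.67642659] 261.96907216494844 172.94072164948454
```

View pics/wrist1.png

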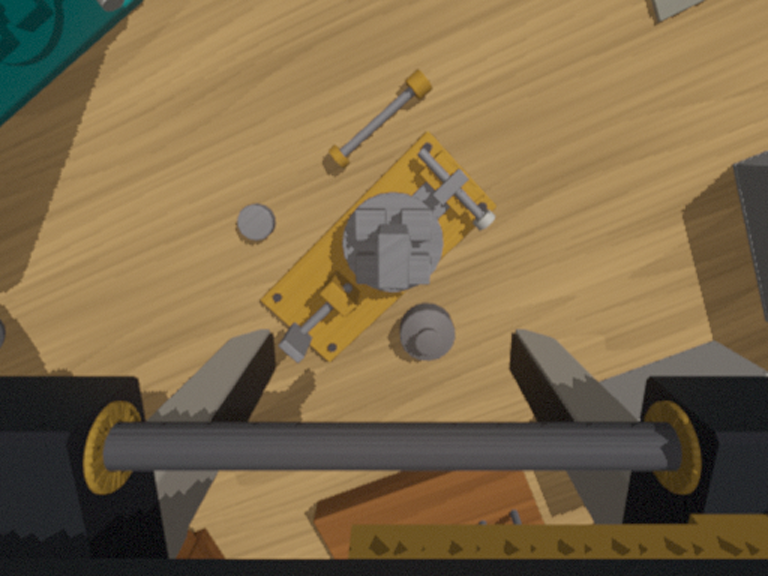

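```bash
python3 -m inch '[{"travel":[0.001,-0.002,0.06],"turn":[0,0,0],"hand":1},{"travel":[0.001,-0.002,0.12],"turn":[0,0,0],"hand":1},{"travel":[0.001,-0.002,0.16],"turn":[0,0,0],"hand":1},{"travel":[0.001,-0.002,0.18],"turn":[0,0,0],"hand":1},{"travel":[0.001,-0.002,0.18],"turn":[0,0,0],"hand":0},{"travel":[0.001,-0.002,0.18],"turn":[0,0,0],"hand":0},{"travel":[0.001,-0.002,0.18],"turn":[0,0,0],"hand":0},{"travel":[0.001,-0.002,0.18],"turn":[0,0,0],"hand":0},{"travel":[0.001,-0.002,0.18],"turn":[0,0,0],"hand":0},{"travel":[0.001,-0.002,0.18],"turn":[0,0,0],"hand":0}]' 30
cat > st.py <<'E'
from h import *
s=r.state(); Rm=R.from_rotvec(s['tcp_rot']).as_matrix()
print('t',round(s['time'],2),'pos',s['position'].round(4),'yaw',round(float(np.degrees(np.arctan2(Rm[1,0],Rm[0,0]))),2),'q6',round(float(np.degrees(s['q'][5])),1),'F',s['ft_force'].round(2),'M',s['moment'].round(3),'tau6',round(float(s['tau'][5]),3),'w mm',round(s['width']*93,2))
E
python3 st.py
python3 - <<'E'
from h import *
# jig plate yaw from wrist1
f=np.load('pics/wrist1.npz'); im,d,K,T=[f[k] for k in('im','d','K','T')]
hsv=cv2.cvtColor(im,cv2.COLOR_RGB2HSV); P=pts(d,K,T)
m=(hsv[...,1]>195)&(hsv[...,0]>14)&(hsv[...,0]<26)&(abs(P[...,2]-.012)<.006)&(np.hypot(P[...,0]-.555,P[...,1]-.01)<.15)
v,u=np.where(m); X=np.array([plane(a,b,.012,K,T)[:2] for a,b in zip(u,v)])*1000
print(len(u),P[m][:,2].mean(),cv2.minAreaRect(X.astype(np.float32)))
# pin tab top
q=(P[...,2]>.07)&(P[...,2]<.09)&(np.hypot(P[...,0]-.562-.042,P[...,1]-.031+.106)<.03)
print('tab',q.sum(),P[q].mean(0),np.argwhere(q).mean(0)[::-1]) 
c=P[q].mean(0)[:2]-[.562,.031]; print(np.hypot(*c), np.degrees(np.arctan2(c[0],-c[1])))
E
```

```text
time: 3.7
position: [0.5624, 0.0311, 0.0799]
tcp_rot: [2.616, 1.739, 0.0]
ft_force: [0.8, 0.5, 0.4]
width: 0.404
t 3.7 pos [0.5624 0.0311 0.0799] yaw 67.24 q6 -75.4 F [0.76 0.46 0.4 ] M [ 0.045 -0.143  0.027] tau6 0.0 w mm 37.6<stdin>:7: RuntimeWarning: Mean of empty slice.
  ret = ret.dtype.type(ret / rcount)
Traceback (most recent call last):
cv2.error: OpenCV(4.12.0) /io/opencv/modules/imgproc/src/convhull.cpp:143: error: (-215:Assertion failed) total >= 0 && (depth == CV_32F || depth == CV_32S) in function 'convexHull'
```

```bash
python3 -m inch '[{"travel":[0,0,0],"turn":[0,0,0],"hand":0},{"travel":[0,0,0],"turn":[0,0,0],"hand":0},{"travel":[0,0,0],"turn":[0,0,0],"hand":0},{"travel":[0,0,0],"turn":[0,0,0],"hand":0}]' 30
python3 st.py
python3 - <<'E'
from h import *
f=np.load('pics/wrist1.npz'); im,d,K,T=[f[k] for k in('im','d','K','T')]
hsv=cv2.cvtColor(im,cv2.COLOR_RGB2HSV); P=pts(d,K,T)
near=np.hypot(P[...,0]-.555,P[...,1]-.01)<.15
m=near&(P[...,2]>.007)&(P[...,2]<.017)
print(m.sum(), np.percentile(hsv[m],[10,50,90],axis=0))
v,u=np.where(m&(hsv[...,1]>150)); X=np.array([plane(a,b,.012,K,T)[:2] for a,b in zip(u,v)])*1000
c=cv2.connectedComponentsWithStats((m&(hsv[...,1]>150)).astype(np.uint8)); i=1+c[2][1:,4].argmax(); v,u=np.where(c[1]==i)
X=np.array([plane(a,b,.012,K,T)[:2] for a,b in zip(u,v)])*1000; print(c[2][i],cv2.minAreaRect(X.astype(np.float32)))
q=near&(P[...,2]>.072)&(P[...,2]<.09)&(np.hypot(P[...,0]-.562,P[...,1]-.031)>.08)
print('tab',q.sum(),P[q].mean(0),np.argwhere(q).mean(0)[::-1])
p=P[q].mean(0)[:2]-[.562,.031]; print(np.hypot(*p), np.degrees(np.arctan2(p[0],-p[1])))
E
```

```text
time: 4.2
position: [0.5621, 0.0306, 0.0796]
tcp_rot: [2.616, 1.739, -0.001]
ft_force: [-2.3, -4.4, 0.9]
width: 0.236
t 4.2 pos [0.5621 0.0306 0.0796] yaw 67.24 q6 -75.4 F [-2.26 -4.43  0.86] M [-0.632  0.256 -0.012] tau6 -0.021 w mm 21.92
6172 [[  9.  10. 113.]
 [ 20. 175. 164.]
 [ 20. 181. 176.]]
[ 174   88  157  153 4015] ((570.4357299804688, 10.575607299804688), (88.88896942138672, 212.6133270263672), 21.690156936645508)
tab 150 [ 0.60376505 -0.07358818  0.07775868] [194.46 232.54]
0.11261885415515845 21.76824167954989
```

```bash
python3 -m inch '[{"travel":[-0.0006,0,0.0002],"turn":[0,0,10],"hand":0},{"travel":[-0.0006,0,0.0004],"turn":[0,0,20],"hand":0},{"travel":[-0.0006,0,0.0007],"turn":[0,0,30],"hand":0},{"travel":[-0.0006,0,0.0009],"turn":[0,0,40],"hand":0},{"travel":[-0.0006,0,0.0011],"turn":[0,0,50],"hand":0},{"travel":[-0.0006,0,0.0013],"turn":[0,0,60],"hand":0},{"travel":[-0.0006,0,0.0016],"turn":[0,0,70],"hand":0},{"travel":[-0.0006,0,0.0018],"turn":[0,0,80],"hand":0},{"travel":[-0.0006,0,0.002],"turn":[0,0,90],"hand":0},{"travel":[-0.0006,0,0.0022],"turn":[0,0,100],"hand":0},{"travel":[-0.0006,0,0.0024],"turn":[0,0,110],"hand":0},{"travel":[-0.0006,0,0.0027],"turn":[0,0,120],"hand":0}]' 30
python3 st.py
```

```text
time: 5.7
position: [0.5628, 0.0306, 0.077]
tcp_rot: [-2.81, 1.403, -0.002]
ft_force: [1.2, -2.8, 0.3]
width: 0.238
t 5.7 pos [0.5628 0.0306 0.077 ] yaw -53.08 q6 44.8 F [ 1.21 -2.81  0.3 ] M [-0.503 -0.057  0.069] tau6 -1.763 w mm 22.11
```

```bash
python3 -m inch '[{"travel":[0,0,0.0002],"turn":[0,0,10],"hand":0},{"travel":[0,0,0.0004],"turn":[0,0,20],"hand":0},{"travel":[0,0,0.0007],"turn":[0,0,30],"hand":0},{"travel":[0,0,0.0009],"turn":[0,0,40],"hand":0},{"travel":[0,0,0.0011],"turn":[0,0,50],"hand":0},{"travel":[0,0,0.0013],"turn":[0,0,60],"hand":0},{"travel":[0,0,0.0016],"turn":[0,0,70],"hand":0},{"travel":[0,0,0.0018],"turn":[0,0,80],"hand":0},{"travel":[0,0,0.002],"turn":[0,0,90],"hand":0},{"travel":[0,0,0.0022],"turn":[0,0,100],"hand":0},{"travel":[0,0,0.0024],"turn":[0,0,110],"hand":0},{"travel":[0,0,0.0027],"turn":[0,0,120],"hand":0}]' 30
python3 st.py
```

```text
time: 7.2
position: [0.5624, 0.03, 0.0743]
tcp_rot: [-0.19, 3.135, -0.001]
ft_force: [-0.5, -4.7, 1.9]
width: 0.237
t 7.2 pos [0.5624 0.03   0.0743] yaw -173.07 q6 164.8 F [-0.53 -4.75  1.94] M [-0.65   0.187  0.056] tau6 -1.765 w mm 22.08
```

```bash
python3 -m inch '[{"travel":[0,0,0],"turn":[0,0,0],"hand":0.7},{"travel":[0,0,0],"turn":[0,0,0],"hand":0.7},{"travel":[0,0,0],"turn":[0,0,0],"hand":0.7},{"travel":[0,-0.0006,0],"turn":[0,0,-10],"hand":0.7},{"travel":[0,-0.0006,0],"turn":[0,0,-20],"hand":0.7},{"travel":[0,-0.0006,0],"turn":[0,0,-30],"hand":0.7},{"travel":[0,-0.0006,0],"turn":[0,0,-40],"hand":0.7},{"travel":[0,-0.0006,0],"turn":[0,0,-50],"hand":0.7},{"travel":[0,-0.0006,0],"turn":[0,0,-60],"hand":0.7},{"travel":[0,-0.0006,0],"turn":[0,0,-70],"hand":0.7},{"travel":[0,-0.0006,0],"turn":[0,0,-80],"hand":0.7},{"travel":[0,-0.0006,0],"turn":[0,0,-90],"hand":0.7},{"travel":[0,-0.0006,0],"turn":[0,0,-100],"hand":0.7},{"travel":[0,-0.0006,0],"turn":[0,0,-110],"hand":0.7},{"travel":[0,-0.0006,0],"turn":[0,0,-120],"hand":0.7},{"travel":[0,-0.0006,0],"turn":[0,0,-130],"hand":0.7},{"travel":[0,-0.0006,0],"turn":[0,0,-140],"hand":0.7},{"travel":[0,-0.0006,0],"turn":[0,0,-150],"hand":0.7},{"travel":[0,-0.0006,0],"turn":[0,0,-160],"hand":0.7},{"travel":[0,-0.0006,0],"turn":[0,0,-170],"hand":0.7}]' 30
python3 st.py
```

```text
time: 9.7
position: [0.5622, 0.0302, 0.0742]
tcp_rot: [-3.141, 0.064, -0.0]
ft_force: [0.5, -0.1, -0.3]
width: 0.702
t 9.7 pos [0.5622 0.0302 0.0742] yaw -2.34 q6 -6.0 F [ 0.5  -0.13 -0.35] M [-0.028 -0.061 -0.014] tau6 1.852 w mm 65.27
```

```bash
python3 -m inch '[{"travel":[0,0,0],"turn":[0,0,-10],"hand":0.7},{"travel":[0,0,0],"turn":[0,0,-10],"hand":0},{"travel":[0,0,0],"turn":[0,0,-10],"hand":0},{"travel":[0,0,0],"turn":[0,0,-10],"hand":0},{"travel":[0,0,0],"turn":[0,0,-10],"hand":0},{"travel":[0,0,0],"turn":[0,0,-10],"hand":0},{"travel":[0,0,0],"turn":[0,0,-10],"hand":0},{"travel":[0,0,0],"turn":[0,0,-10],"hand":0},{"travel":[0,0,0],"turn":[0,0,-10],"hand":0}]' 30
python3 st.py
```

```text
time: 10.82
position: [0.5624, 0.03, 0.0743]
tcp_rot: [3.135, 0.198, 0.001]
ft_force: [1.1, 1.3, -0.4]
width: 0.236
t 10.82 pos [0.5624 0.03   0.0743] yaw 7.24 q6 -15.5 F [ 1.12  1.29 -0.43] M [ 0.03  -0.335  0.056] tau6 0.032 w mm 21.93
```

```bash
python3 -m inch '[{"travel":[0,0,0.0002],"turn":[0,0,10],"hand":0},{"travel":[0,0,0.0004],"turn":[0,0,20],"hand":0},{"travel":[0,0,0.0007],"turn":[0,0,30],"hand":0},{"travel":[0,0,0.0007],"turn":[0,0,30],"hand":0}]' 30
python3 st.py
```

```text
time: 11.32
position: [0.5623, 0.03, 0.0736]
tcp_rot: [-3.08, 0.618, -0.0]
ft_force: [1.4, 1.3, -0.7]
width: 0.236
t 11.32 pos [0.5623 0.03   0.0736] yaw -22.69 q6 14.4 F [ 1.38  1.33 -0.69] M [ 0.042 -0.267 -0.056] tau6 0.909 w mm 21.94
```

```bash
python3 -m inch '[{"travel":[0,0,0.0002],"turn":[0,0,8],"hand":0},{"travel":[0,0,0.0004],"turn":[0,0,16],"hand":0},{"travel":[0,0,0.0005],"turn":[0,0,24],"hand":0}]' 30
python3 st.py
```

```text
time: 11.7
position: [0.5622, 0.0301, 0.0731]
tcp_rot: [-2.883, 1.247, -0.0]
ft_force: [1.8, 0.9, -1.4]
width: 0.236
t 11.7 pos [0.5622 0.0301 0.0731] yaw -46.77 q6 38.5 F [ 1.83  0.91 -1.37] M [ 0.188 -0.193  0.122] tau6 -1.395 w mm 21.97
```

```bash
python3 -m inch '[{"travel":[0,0,0.0002],"turn":[0,0,8],"hand":0},{"travel":[0,0,0.0004],"turn":[0,0,16],"hand":0},{"travel":[0,0,0.0005],"turn":[0,0,24],"hand":0}]' 30
python3 st.py
```

```text
time: 12.08
position: [0.5621, 0.0302, 0.0725]
tcp_rot: [-2.561, 1.819, 0.0]
ft_force: [1.2, 1.5, -0.5]
width: 0.234
t 12.07 pos [0.5621 0.0302 0.0725] yaw -70.77 q6 62.5 F [ 1.24  1.51 -0.52] M [ 0.193 -0.214  0.116] tau6 -1.395 w mm 21.77
```

```bash
python3 -m inch '[{"travel":[0,0,0.0002],"turn":[0,0,8],"hand":0},{"travel":[0,0,0.0004],"turn":[0,0,16],"hand":0},{"travel":[0,0,0.0005],"turn":[0,0,24],"hand":0}]' 30
python3 st.py
```

```text
time: 12.45
position: [0.5621, 0.0303, 0.072]
tcp_rot: [-2.127, 2.312, 0.001]
ft_force: [0.7, 1.0, -1.5]
width: 0.231
t 12.45 pos [0.5621 0.0303 0.072 ] yaw -94.77 q6 86.5 F [ 0.69  1.03 -1.48] M [ 0.348 -0.258  0.08 ] tau6 -1.394 w mm 21.49
```

```bash
python3 -m inch '[{"travel":[0,0,0.0002],"turn":[0,0,8],"hand":0},{"travel":[0,0,0.0004],"turn":[0,0,16],"hand":0}]' 30
python3 st.py
```

```text
time: 12.7
position: [0.5622, 0.0304, 0.0717]
tcp_rot: [-1.784, 2.585, 0.001]
ft_force: [1.0, 1.6, -0.0]
width: 0.239
t 12.7 pos [0.5622 0.0304 0.0717] yaw -110.77 q6 102.5 F [ 1.05  1.57 -0.05] M [ 0.346 -0.201  0.109] tau6 -1.395 w mm 22.18
```

```bash
python3 -m inch '[{"travel":[0,0,0.0002],"turn":[0,0,8],"hand":0},{"travel":[0,0,0.0004],"turn":[0,0,16],"hand":0}]' 30
python3 st.py
```

```text
time: 12.95
position: [0.5622, 0.0304, 0.0713]
tcp_rot: [-1.407, 2.808, 0.001]
ft_force: [1.2, 2.4, -0.1]
width: 0.237
t 12.95 pos [0.5622 0.0304 0.0713] yaw -126.77 q6 118.5 F [ 1.22  2.41 -0.13] M [ 0.455 -0.252  0.08 ] tau6 -1.395 w mm 22.03
```

```bash
python3 -m inch '[{"travel":[0,0,0.0002],"turn":[0,0,8],"hand":0},{"travel":[0,0,0.0004],"turn":[0,0,16],"hand":0}]' 30
python3 st.py
```

```text
time: 13.2
position: [0.5622, 0.0305, 0.071]
tcp_rot: [-1.003, 2.977, 0.001]
ft_force: [0.5, 2.3, -0.2]
width: 0.235
t 13.2 pos [0.5622 0.0305 0.071 ] yaw -142.77 q6 134.5 F [ 0.46  2.25 -0.23] M [ 0.496 -0.239  0.035] tau6 -1.396 w mm 21.82
```

```bash
python3 -m inch '[{"travel":[0,0,0.0002],"turn":[0,0,8],"hand":0},{"travel":[0,0,0.0004],"turn":[0,0,16],"hand":0}]' 30
python3 st.py
```

```text
time: 13.45
position: [0.5625, 0.0305, 0.0706]
tcp_rot: [-0.579, 3.087, 0.001]
ft_force: [1.8, 1.4, 0.1]
width: 0.237
t 13.45 pos [0.5625 0.0305 0.0706] yaw -158.74 q6 150.5 F [1.76 1.37 0.13] M [ 0.514 -0.324  0.718] tau6 -0.827 w mm 22.04
```

```bash
python3 -m inch '[{"travel":[0,0,0],"turn":[0,0,0],"hand":0},{"travel":[0,0,0],"turn":[0,0,0],"hand":0}]' 30
python3 st.py; python3 -m inch '[{"travel":[0,0,0],"turn":[0,0,2],"hand":0},{"travel":[0,0,0],"turn":[0,0,2],"hand":0}]' 30
python3 st.py
```

```text
time: 13.7
position: [0.5624, 0.0304, 0.0706]
tcp_rot: [-0.586, 3.086, 0.001]
ft_force: [1.3, 4.3, -0.4]
width: 0.234
t 13.7 pos [0.5624 0.0304 0.0706] yaw -158.5 q6 150.2 F [ 1.26  4.34 -0.42] M [ 0.732 -0.393  0.425] tau6 0.406 w mm 21.76
time: 13.95
position: [0.5625, 0.0303, 0.0706]
tcp_rot: [-0.526, 3.096, 0.0]
ft_force: [2.1, 4.1, 0.4]
width: 0.236
t 13.95 pos [0.5625 0.0303 0.0706] yaw -160.7 q6 152.4 F [2.15 4.1  0.36] M [ 0.9   -0.573  0.752] tau6 0.903 w mm 21.92
```

Firm stop felt: static torque rose from about 0.1 to 0.75 N m at about 1.13 turns. Now I'll relax the windup to see where the nut really stands relative to the pin.

```bash
python3 -m inch '[{"travel":[0,0,0],"turn":[0,0,-2.5],"hand":0},{"travel":[0,0,0],"turn":[0,0,-2.5],"hand":0}]' 30
python3 st.py; python3 -m inch '[{"travel":[0,0,0],"turn":[0,0,-2],"hand":0},{"travel":[0,0,0],"turn":[0,0,-2],"hand":0}]' 30
python3 st.py;  python3 -m inch '[{"travel":[0,0,0],"turn":[0,0,0],"hand":0.7},{"travel":[0,0,0],"turn":[0,0,0],"hand":0.7},{"travel":[0,0,-0.06],"turn":[0,0,0],"hand":0.7},{"travel":[0,0,-0.12],"turn":[0,0,0],"hand":0.7},{"travel":[0,0,-0.12],"turn":[0,0,0],"hand":1},{"travel":[0,0,-0.12],"turn":[0,0,0],"hand":1}]'
python3 - <<'E'
from h import *
im,d,K,T=cap('wrist'); save(im,'wrist2'); np.savez('pics/wrist2.npz',im=im,d=d,K=K,T=T)
P=pts(d,K,T); q=(np.hypot(P[...,0]-.563,P[...,1]-.03)<.03)&(P[...,2]>.08)&(P[...,2]<.11)
z=np.median(P[q][:,2]); v,u=np.where(q&(abs(P[...,2]-z)<.004)); X=np.array([plane(a,b,z,K,T)[:2] for a,b in zip(u,v)])*1000
print(len(u),'z',z,cv2.minAreaRect(X.astype(np.float32)),u.mean(),v.mean())
C=np.cov(X.T); w,V=np.linalg.eigh(C); print('pca short axis',np.degrees(np.arctan2(V[1,0],V[0,0])))
E
python3 st.py
```

```text
time: 14.2
position: [0.5624, 0.0302, 0.0706]
tcp_rot: [-0.592, 3.085, 0.001]
ft_force: [2.8, 5.4, 0.2]
width: 0.237
t 14.2 pos [0.5624 0.0302 0.0706] yaw -158.26 q6 149.9 F [2.78 5.38 0.22] M [ 0.907 -0.527  0.364] tau6 0.147 w mm 22.04
time: 14.45
position: [0.5624, 0.0302, 0.0706]
tcp_rot: [-0.645, 3.074, 0.001]
ft_force: [1.8, 5.0, 2.1]
width: 0.234
t 14.45 pos [0.5624 0.0302 0.0706] yaw -156.29 q6 148.0 F [1.76 5.01 2.07] M [ 0.937 -0.429  0.07 ] tau6 -0.044 w mm 21.72
time: 15.2
position: [0.5615, 0.0297, 0.1899]
tcp_rot: [0.645, -3.073, 0.0]
ft_force: [0.5, 0.6, -0.3]
width: 0.835
1142 z 0.09572447412548798 ((563.1353759765625, 29.5758113861084), (21.84239387512207, 40.00762939453125), 23.750446319580078) 260.03502626970226 191.40192644483363
pca short axis -156.6135514338188
t 15.25 pos [0.561  0.0298 0.1889] yaw -156.28 q6 148.0 F [ 0.53  0.57 -0.23] M [ 0.1   -0.033 -0.   ] tau6 0.001 w mm 81.2
```

View pics/wrist2.png

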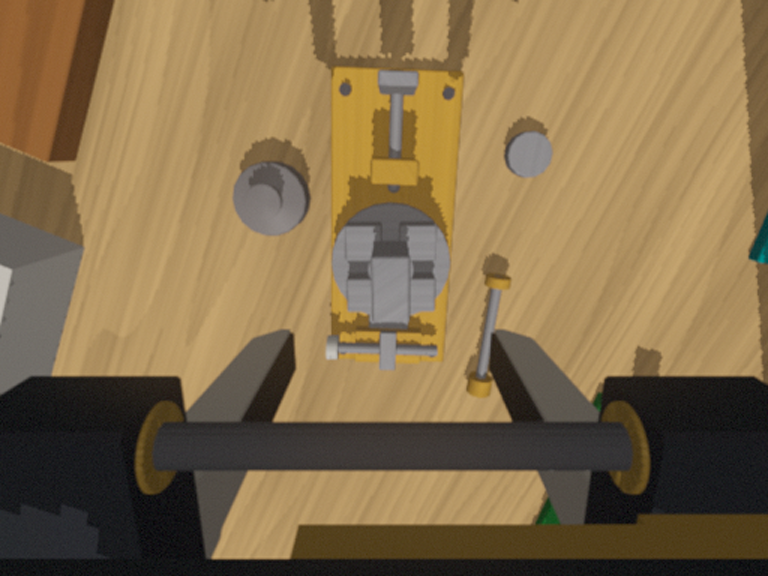

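Run:
```python
from h import *
f=np.load('pics/wrist2.npz'); im,d,K,T=[f[k] for k in('im','d','K','T')]
hsv=cv2.cvtColor(im,cv2.COLOR_RGB2HSV); P=pts(d,K,T)
near=np.hypot(P[...,0]-.555,P[...,1]-.01)<.16
m=near&(P[...,2]>.007)&(P[...,2]<.017)&(hsv[...,1]>150)
c=cv2.connectedComponentsWithStats(m.astype(np.uint8)); i=1+c[2][1:,4].argmax(); v,u=np.where(c[1]==i)
X=np.array([plane(a,b,.012,K,T)[:2] for a,b in zip(u,v)])*1000; print(c[2][i],cv2.minAreaRect(X.astype(np.float32)))
q=near&(P[...,2]>.072)&(P[...,2]<.09)&(np.hypot(P[...,0]-.562,P[...,1]-.031)>.08)
print('tab',q.sum(),P[q].mean(0),np.median(P[q][:,2]),np.argwhere(q).mean(0)[::-1])
v,u=np.where(q); z=.0785; X=np.array([plane(a,b,z,K,T)[:2] for a,b in zip(u,v)])*1000; print(cv2.minAreaRect(X.astype(np.float32)))
p=P[q].mean(0)[:2]-[.5624,.0302]; print(np.hypot(*p), np.degrees(np.arctan2(p[0],-p[1])))
# slot: towers top pixels, in jig frame yaw 21.7
q=(np.hypot(P[...,0]-.5628,P[...,1]-.030)<.045)&(abs(P[...,2]-.0487)<.004); v,u=np.where(q)
X=np.array([plane(a,b,.0487,K,T)[:2] for a,b in zip(u,v)])*1000; print('towers',len(u),cv2.minAreaRect(X.astype(np.float32)))
save(im[110:250,200:330],'crop2',4)
```

```text
[ 221   44   88  121 6652] ((587.6458740234375, -32.83518981933594), (88.05953216552734, 122.93204498291016), 21.702178955078125)
tab 309 [ 0.60495674 -0.07515813  0.07851469] 0.07874498132572838 [264.82524272  51.69902913]
((604.7866821289062, -75.20103454589844), (21.20856285095215, 8.570036888122559), 21.36220932006836)
0.11362838968924269 21.99499284364199
towers 1837 ((563.0267333984375, 29.970840454101562), (59.46226119995117, 59.822486877441406), 23.755416870117188)
```

View pics/crop2.png

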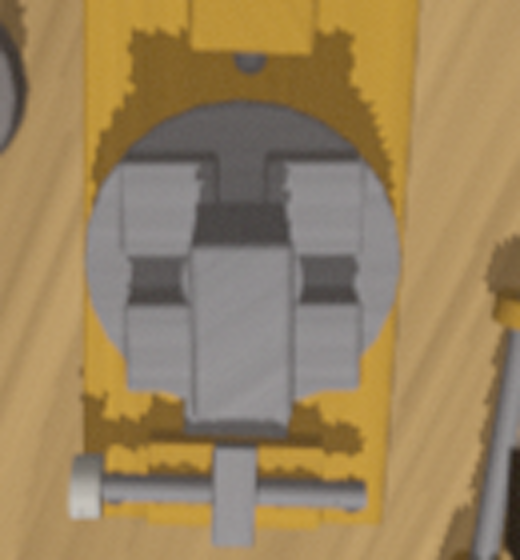

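The crop shows the pin tip (raw px ~262,125) pointing into the slot gap. The nut is at 23.75° and the jig at 21.7°, so 2° off and within the 3° entry, about 1 mm against 2 mm of clearance. The first slot therefore lines up at the firm point and no back-off is needed. Next, move over the pin tab and pinch it across its 22 mm width.

```bash
python3 -m inch '[{"travel":[0.003,-0.06,0],"turn":[0,0,2],"hand":0.7},{"travel":[0.003,-0.114,0],"turn":[0,0,2],"hand":0.7},{"travel":[0.003,-0.114,0],"turn":[0,0,2],"hand":0.7},{"travel":[0.003,-0.114,0],"turn":[0,0,2],"hand":0.7}]' 20
python3 st.py
```

```text
time: 15.75
position: [0.604, -0.0752, 0.1883]
tcp_rot: [0.59, -3.082, -0.004]
ft_force: [-0.6, 1.0, 0.2]
width: 0.697
t 15.75 pos [ 0.604  -0.0752  0.1883] yaw -158.31 q6 140.7 F [-0.63  1.04  0.21] M [ 0.149 -0.007  0.004] tau6 -0.013 w mm 64.8
```

```bash
python3 -m inch '[{"travel":[0,-0.0005,0.05],"turn":[0,0,0],"hand":0.6},{"travel":[0,-0.0005,0.1],"turn":[0,0,0],"hand":0.6},{"travel":[0,-0.0005,0.118],"turn":[0,0,0],"hand":0.6},{"travel":[0,-0.0005,0.118],"turn":[0,0,0],"hand":0},{"travel":[0,-0.0005,0.118],"turn":[0,0,0],"hand":0},{"travel":[0,-0.0005,0.118],"turn":[0,0,0],"hand":0},{"travel":[0,-0.0005,0.118],"turn":[0,0,0],"hand":0},{"travel":[0,-0.0005,0.118],"turn":[0,0,0],"hand":0},{"travel":[0,-0.0005,0.118],"turn":[0,0,0],"hand":0},{"travel":[0,-0.0005,0.118],"turn":[0,0,0],"hand":0},{"travel":[0,-0.0005,0.118],"turn":[0,0,0],"hand":0}]' 20
python3 st.py
```

```text
time: 17.12
position: [0.605, -0.0769, 0.074]
tcp_rot: [0.592, -3.085, 0.002]
ft_force: [-4.8, -1.4, 7.0]
width: 0.236
t 17.12 pos [ 0.605  -0.0769  0.074 ] yaw -158.26 q6 140.6 F [-4.8  -1.4   6.96] M [-0.162  0.793  0.049] tau6 0.024 w mm 21.91
```

```bash
python3 -m inch '[{"travel":[0,0.004,0],"turn":[0,0,0],"hand":0},{"travel":[0,0.008,0],"turn":[0,0,0],"hand":0},{"travel":[0,0.012,0],"turn":[0,0,0],"hand":0},{"travel":[0,0.016,0],"turn":[0,0,0],"hand":0},{"travel":[0,0.019,0],"turn":[0,0,0],"hand":0},{"travel":[0,0.022,0],"turn":[0,0,0],"hand":0},{"travel":[0,0.024,0],"turn":[0,0,0],"hand":0},{"travel":[0,0.026,0],"turn":[0,0,0],"hand":0},{"travel":[0,0.026,0],"turn":[0,0,0],"hand":0}]' 20
python3 st.py
```

```text
time: 18.25
position: [0.5957, -0.0532, 0.074]
tcp_rot: [0.593, -3.085, 0.003]
ft_force: [-4.1, -2.7, 5.8]
width: 0.234
t 18.25 pos [ 0.5957 -0.0532  0.074 ] yaw -158.25 q6 142.6 F [-4.12 -2.73  5.83] M [-0.503  0.741  0.061] tau6 0.034 w mm 21.73
```

```bash
python3 -m inch '[{"travel":[0,0.002,0],"turn":[0,0,0],"hand":0},{"travel":[0,0.004,0],"turn":[0,0,0],"hand":0},{"travel":[0,0.005,0],"turn":[0,0,0],"hand":0},{"travel":[0,0.006,0],"turn":[0,0,0],"hand":0},{"travel":[0,0.006,0],"turn":[0,0,0],"hand":0}]' 20
python3 st.py
```

```text
time: 18.88
position: [0.5939, -0.0488, 0.074]
tcp_rot: [-0.593, 3.085, -0.007]
ft_force: [-3.0, -7.7, 4.3]
width: 0.234
t 18.88 pos [ 0.5939 -0.0488  0.074 ] yaw -158.25 q6 143.1 F [-3.04 -7.67  4.29] M [-1.198  0.596  0.05 ] tau6 0.029 w mm 21.81
```

```bash
python3 -m inch '[{"travel":[0,0.001,0],"turn":[0,0,0],"hand":0},{"travel":[0,0,0],"turn":[0,0,0],"hand":0.5},{"travel":[0,0,0],"turn":[0,0,0],"hand":0.5},{"travel":[0,0,0],"turn":[0,0,0],"hand":0.5},{"travel":[0,0,-0.05],"turn":[0,0,0],"hand":0.5},{"travel":[0,0,-0.11],"turn":[0,0,0],"hand":0.8},{"travel":[0,0.05,-0.11],"turn":[0,0,0],"hand":1},{"travel":[0,0.08,-0.11],"turn":[0,0,0],"hand":1},{"travel":[0,0.08,-0.11],"turn":[0,0,0],"hand":1}]' 20
python3 st.py
python3 - <<'E'
from h import *
for n in ('wrist','top'):
    im,d,K,T=cap(n)
    P=pts(d,K,T); a=np.array([.5624,.0302])
    near=np.hypot(P[...,0]-.58,P[...,1]+.02)<.13
    q=near&(P[...,2]>.072)&(P[...,2]<.084)&(np.hypot(P[...,0]-a[0],P[...,1]-a[1])>.065)
    if q.sum(): p=P[q].mean(0); print(n,'tab',q.sum(),p,'dist',np.hypot(*(p[:2]-a)))
    q=(np.hypot(P[...,0]-.5628,P[...,1]-.03)<.04)&(P[...,2]>.085)&(P[...,2]<.11); z=np.median(P[q][:,2]); v,u=np.where(q&(abs(P[...,2]-z)<.004)); X=np.array([plane(x,y,z,K,T)[:2] for x,y in zip(u,v)])*1000
    print('key',z,cv2.minAreaRect(X.astype(np.float32)))
    save(im,n+'3')
    if n=='wrist': save(im[80:230,190:340],'crop3',4)
E
```

```text
time: 20.0
position: [0.5632, 0.0301, 0.1828]
tcp_rot: [-0.597, 3.084, 0.001]
ft_force: [1.0, -0.5, -0.5]
width: 0.883
t 20.0 pos [0.5632 0.0301 0.1828] yaw -158.08 q6 149.8 F [ 1.02 -0.48 -0.45] M [ 0.092 -0.058 -0.013] tau6 0.239 w mm 82.13
wrist tab 265 [ 0.59366077 -0.04763504  0.0788438 ] dist 0.08387806312633948
key 0.09575853959680505 ((563.3484497070312, 29.429004669189453), (21.503376007080078, 40.01358413696289), 22.673534393310547)
top tab 2 [ 0.58513676 -0.05327402  0.0791158 ] dist 0.08651515471259957
key 0.09761059956431806 ((562.772216796875, 30.226688385009766), (21.518413543701172, 38.565242767333984), 22.491554260253906)
```

View pics/crop3.png

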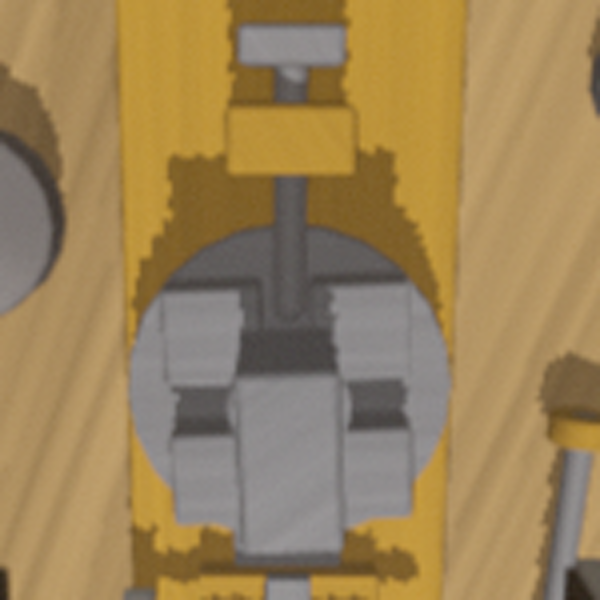

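View pics/wrist3.png

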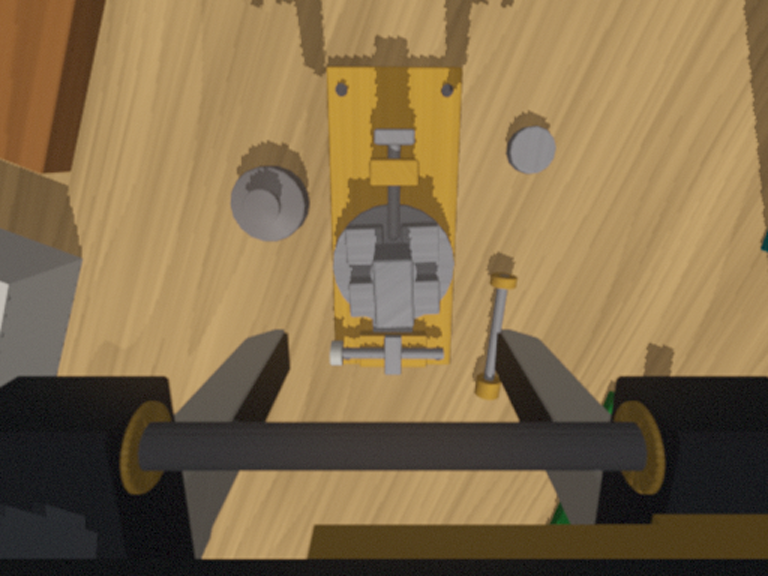

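The pin is in the slot: in the crop the rod's nose sits between the towers at (290,310), and the tab is 83.9 mm from the axis against 84 for home. The gripper is open and well clear.

```bash
python3 -c "
from rig import r; print(r.sign_off())"; python3 st.py
```

```text
the job is handed in; nothing more can be done
None
the job is handed in; nothing more can be done
```

The nut is firm on its washer and the locking pin is fully home in a slot. I handed the job in after about 20 s of the 72 s allowed; sign-off reports no verdict.

- **Tightening:** I turned the nut clockwise about 1.13 turns in two grips. It came up firm, with static torque rising from about 0.1 to 0.75 N m. That peak is above the 0.3 to 0.5 N m you called plenty. The key dropped 9.0 mm.
- **Back-off:** At the firm point a slot stood 2° from the pin line, within the 3° the pin accepts. I took that as the first slot, so beyond relaxing the windup in the grip I did not back the nut off.
- **Pin:** I pinched the tab and pushed it in 30.2 mm, until it met its stop with about 6 N.

**Last checks:**
- The tab is 83.9 mm from the nut's axis, against 84 mm when home, and the rod can be seen in the slot.
- The key's height has not changed since the nut came up firm.
- The weight, spare nut and dop look where they were. I did not re-measure them or the other loose things.
- The gripper is open and clear, with no contact force.
- The wrist and top cameras disagreed by about 2 mm on the key's height (95.8 against 97.6 mm), so I judged firmness by torque and not by height.

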